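Load the sample cell into the photometer

TASK

Load the square sample cell into the photometer. Lift it out of the rack, stand it on the flat dark pad and let go of it there; then take it again by its two ribbed frosted faces (only there do fingers fit beside it in the photometer) and push it straight down into the photometer's well with its clear faces towards the two dark posts of the light path, until it is fully home and held by the sprung side ball, and let go. Leave the two round vials standing in the rack.

Things in the scene. Friction and masses are not known exactly. Their poses are not given: they have to be found in the camera images.
- cell: Square stoppered sample cell, 25 x 25 x 84 mm, 0.09 kg, upright in one of the rack's 3 pockets. Origin: centre of underside; z up. Clear faces look along its +x and -x; white frosted faces with upright ribs along +y and -y. Foot bevelled from 19 mm square at the bottom to 25 mm at height 6 mm. A level groove 2.5 mm deep crosses each frosted face, height 17 to 27 mm. Same after a half turn about z.
- ridge (a point): Centre of the cell's top, 84 mm above its underside; axes as the cell's. Glass reaches up to 70 mm, the grey stopper (24 x 24 mm) from 70 to 80 mm; on it a white ridge 5 mm wide, 4 mm high, 24 mm long runs along x, from clear face to clear face.
- rack: White rack, fixed, base 64 (x) x 130 (y) x 8 mm. Origin: centre of underside. Pockets at y = -38, 0, 38 mm, floor at 8 mm. Partitions between them, 23 mm long in x, 84 mm high, leave 4 mm beside the cell: no room for fingers at its frosted faces. Its clear faces look to the rack's open +x and -x sides, where lips 14 to 18 mm from the middle line reach 17 mm high. Its pocket varies.
- pad: Flat dark square pad, fixed, 110 x 110 x 4 mm. Origin: centre of its underside, so its top lies 4 mm above the origin.
- photometer: White low photometer, fixed, 150 (x) x 170 (y) mm, flat top 44 mm high, screen and keys on its +x part. Origin: centre of underside. Square well in the top at x = -20 mm, y = 0. The light path runs along its y: two dark posts, 22 mm wide in x, 16 to 50 mm from the well's centre on its +y and -y sides, 74 mm high, lenses towards the well, pale line on top. Beside the well in +x and -x the top is free.
- well (a point): Centre of the well's floor, 12 mm above the table; axes as the photometer's. The well is 26.6 mm square, 32 mm deep, sides parallel to x and y. A cell that is home has its underside on this point, a clear face towards each post, its ridge along this y.
- ball (a joint): Sprung steel ball, 12 mm across, in the well's +x wall, centre 22 mm above the well's floor. Value: how far it is pushed back, in m; 0 = fully out, 3 mm into the well; at most 0.0045. A cell going in pushes it back 2 to 3 mm (2 to 4 N sideways, some 5 to 10 N of push down); it springs out into the groove of a frosted face when the cell stands on the floor.
- vial_a: Round amber vial with black cap, 24 mm across, 66 mm high, 0.04 kg, standing in another pocket of the rack. Origin: centre of its underside.
- vial_b: A second vial just like vial_a, in the remaining pocket.
Things that resemble listed ones, but are neither listed nor needed, are in the scene too. Leave any green look-alike of the photometer alone.

How it is judged:
By the outcome, as a careful person would: the job done as asked, in the order asked, and still so for the second after the job is handed in, with the robot touching nothing.
It also fails if it takes over 56 s, if anything falls off the work surface, if the arm or the gripper's body presses on something with over 40 N, if the wrist force passes 120 N, or if a joint passes its speed limit or range.

ROBOT

A 7-joint arm with a two-finger parallel gripper is mounted at the origin on the work surface. World frame = base frame: x ahead of the robot, y to its left, z up, the work surface at z = 0. Lengths are in m, angles in degrees, forces in N, time in s.
With the tool pointing down it reaches from about 0.425 to 0.8 m from the base axis. Payload 8.3 kg.
Tool frame: the origin (TCP) lies on the mounting face of the last link; the fingertips stand 173 mm ahead of it and the grasp point (between the pads) lies 155 mm ahead of it (ctrl.tips_ahead is the distance from the TCP to the fingertips, in m); z points along the fingers, y is the direction in which the jaws open and shut (so a half turn about z gives the same grasp; the last joint's range is limited). The gripper opens to 85 mm and grips with 20 to 120 N. Pads are 22 mm wide; open, the fingers measure 114 mm over their backs; the gripper's body (76 mm by 85 mm) begins 54 mm behind the grasp point. The pads swing forward as they close: fully open they stand 13 mm farther back than shut.
Start: joints at [-70.468, 21.967, 0.94, 78.501, -0.361, 79.538, -2.664], TCP at [0.246, 0.575, 0.405] pointing down, gripper open.
Joint ranges: [-169.22, 169.22], [-14.56, 117.87], [-87.37, 89.26], [10.42, 133.3], [-82.24, 262.24], [0.94, 117.77], [-172.7, 172.7]. Speed limits (degrees/s): [136.94, 136.94, 172.46, 172.46, 180, 180, 180].

INTERFACE

Orientations are given as a 3x3 rotation matrix whose columns are the frame's x, y, z axes.
In Python, from workcell import ctrl gives the robot as it stands. The module is installed in compiled form; this text tells all that it offers. Calls block until the motion is done:
- ctrl.movep(position, orientation): joint-space move of the TCP to a pose.
- ctrl.move_linear(position, feed=0.15, rotation=None): straight line of the TCP; rotation=None keeps the orientation; feed is the mean speed in m/s.
- ctrl.move_joints(angles): joint-space move.
- ctrl.set_gripper(opening): finger opening in m; the grip force is fixed at half the most; returns when the fingers have stopped.
- ctrl.pause(seconds).
- ctrl.ik(position, orientation): joint angles nearest the present ones, or None.
- ctrl.get_image(name): name is "scene" or "top"; returns (picture, depth): 400x640x3 uint8, red, green, blue; 400x640 float32, m along the optical axis (not along the pixel's ray), 0 where there is no reading.
- ctrl.camera_params(name): a dict with "fov_y" (degrees; the focal length in pixels is half the picture's height over the tangent of half this angle, whatever the lens; pixels are square), "cx", "cy" (the principal point, pixels), "rvec" (rotation vector, rad) and "tvec" (3), from world to camera coordinates, as OpenCV has them. Camera axes: x right, y down, z forward; pixel columns grow to the right and rows downward; lengths in m; the calibration is good to about 2 mm. A picture is of the moment at which its call begins. camera_params takes no time and is no camera call.
A pose or a line that the arm cannot do raises ctrl.PlanningError and nothing moves.
- ctrl.sign_off(): hands the job in, once; it reports no verdict.
Readings, each from a call of its own:
- ctrl.read_time(): time.
- ctrl.read_joint_pos(): joint angles.
- ctrl.read_qvel(): joint speeds.
- ctrl.read_joint_efforts(): joint torques, N m.
- ctrl.read_eef_pos(): TCP position.
- ctrl.read_tool_rot(): TCP orientation.
- ctrl.read_contact_force(): force on the tool from outside, world axes, zero at the start.
- ctrl.read_torque(): the same for the moment, N m.
- ctrl.read_gripper_width(): finger opening in m.
Only numpy, scipy, OpenCV 4.12 (cv2) and the standard library are available. Lean on these libraries where they do the work, as an engineer would, in place of code of your own. Each camera call takes 0.05 s, during which the arm holds its last target.

## Working session

There is one attempt and no reset: what is moved stays moved. The work goes in short steps, each a Python script; the robot and the scene stay as the last script left them, time stands still between calls to the robot, and variables do not carry over. Pictures are saved under pics/ and viewed, and the job is handed in when it is done.

```bash
mkdir -p pics
python3 - <<'E'
from workcell import ctrl
import cv2,numpy as np
for n in("scene","top"):
    im,d=ctrl.get_image(n)
    cv2.imwrite(f"pics/{n}0.png",im[:,:,::-1]); np.save(f"{n}0.npy",d)
    print(n,ctrl.camera_params(n))
print(ctrl.read_time(),ctrl.read_tool_rot())
E
```

```text
scene {'fov_y': 49.33178319318396, 'cx': 323.9583586147437, 'cy': 192.42677693213193, 'rvec': array([ 1.74846916,  2.04045248, -0.64960623]), 'tvec': array([ 0.09957225, -0.30531183,  1.22993624])}
top {'fov_y': 55.81816885224762, 'cx': 317.7528911275752, 'cy': 198.4000419826609, 'rvec': array([ 2.14136   , -2.14250962,  0.18634033]), 'tvec': array([-0.01000686,  0.45016936,  1.00924486])}
0.1 [[-9.19620309e-01  3.92807963e-01 -6.25009899e-04]
 [ 3.92808454e-01  9.19618846e-01 -1.64182562e-03]
 [-7.01512951e-05 -1.75536535e-03 -9.99998457e-01]]
```

View pics/scene0.png

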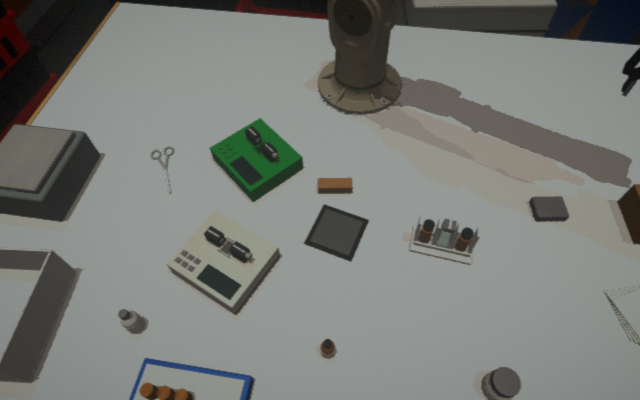

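View pics/top0.png

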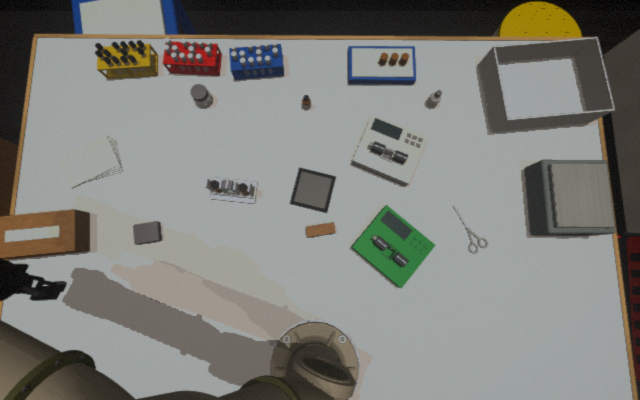

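The cell stands in the rack's middle pocket (top view about (231,188)), the pad is at (313,190) and the white photometer at (388,150). The green decoy is at (393,246). I'll enlarge crops of these.

```bash
cat > h.py <<'E'
import cv2,numpy as np
from workcell import ctrl
def cam(n):
    p=ctrl.camera_params(n); f=200/np.tan(np.radians(p['fov_y']/2))
    R=cv2.Rodrigues(np.array(p['rvec']))[0]; t=np.array(p['tvec'])
    return f,p['cx'],p['cy'],R,t
def pix2w(n,u,v,z):
    f,cx,cy,R,t=cam(n)
    d=R.T@np.array([(u-cx)/f,(v-cy)/f,1]); c=-R.T@t
    return c+d*(z-c[2])/d[2]
def proj(n,P):
    f,cx,cy,R,t=cam(n)
    q=(R@np.atleast_2d(P).T).T+t
    return np.c_[f*q[:,0]/q[:,2]+cx,f*q[:,1]/q[:,2]+cy]
def crop(im,u0,v0,w,h,s,fn):
    c=cv2.resize(im[v0:v0+h,u0:u0+w],None,fx=s,fy=s,interpolation=cv2.INTER_CUBIC)
    cv2.imwrite(fn,c)
E
python3 - <<'E'
from h import *
t=cv2.imread("pics/top0.png"); s=cv2.imread("pics/scene0.png")
a=[]
crop(t,195,165,80,50,10,"pics/c_rack.png")
crop(t,340,105,100,85,7,"pics/c_phot.png")
crop(t,280,160,70,60,8,"pics/c_pad.png")
crop(s,400,205,90,65,8,"pics/c_srack.png")
crop(s,160,200,130,115,5,"pics/c_sphot.png")
E
```

```text
(no output)
```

View pics/c_rack.png

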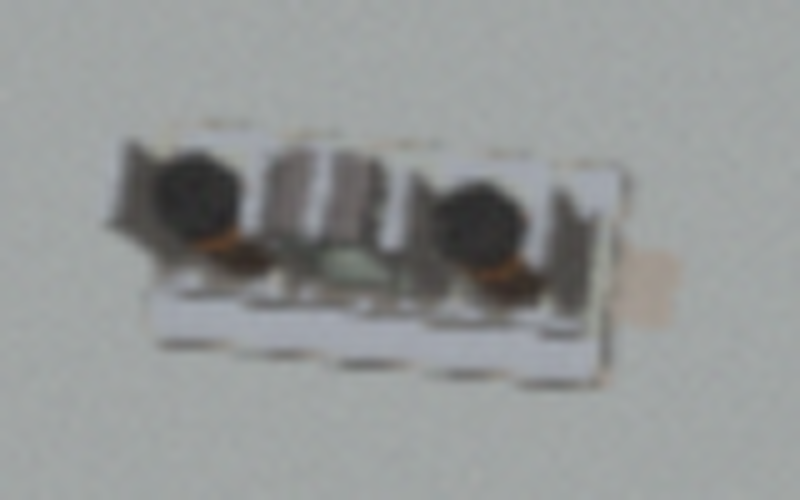

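View pics/c_phot.png

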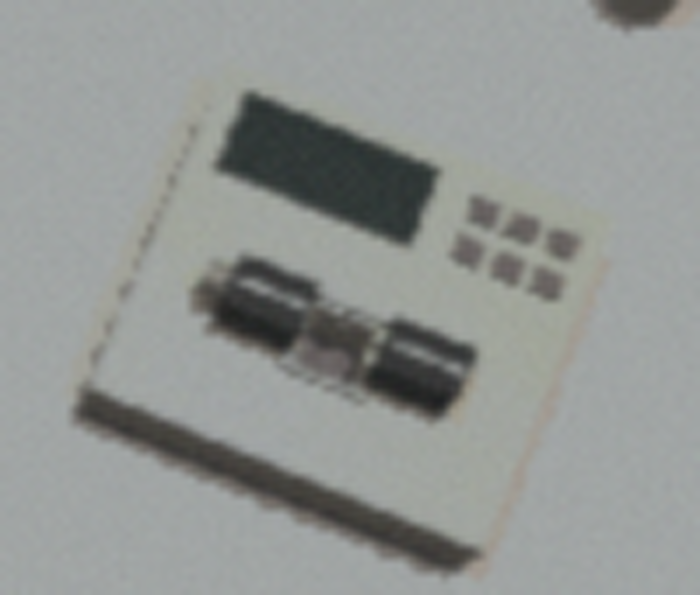

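View pics/c_pad.png

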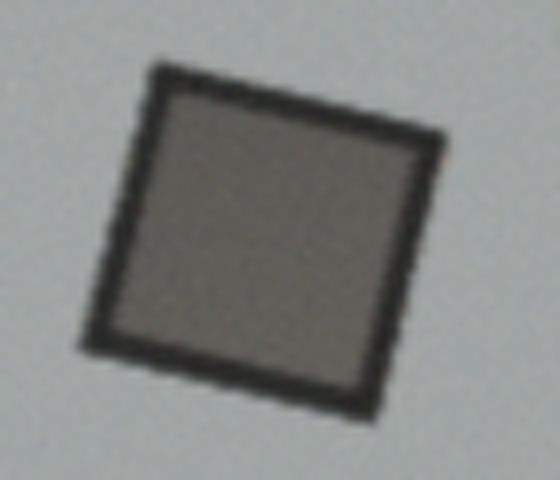

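View pics/c_srack.png

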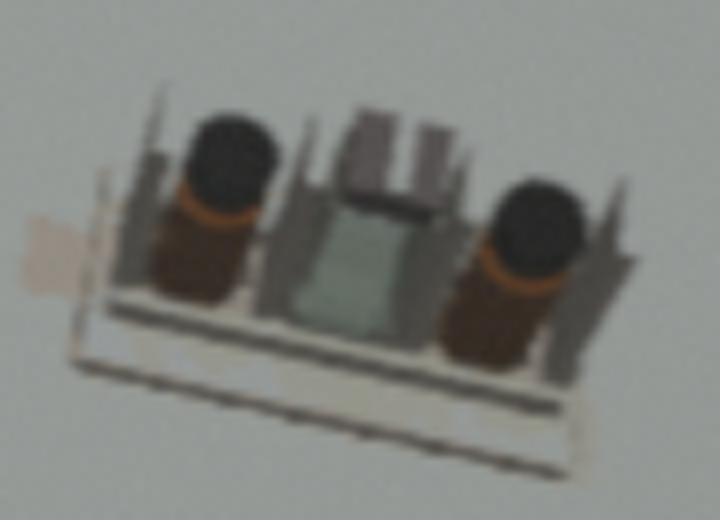

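View pics/c_sphot.png

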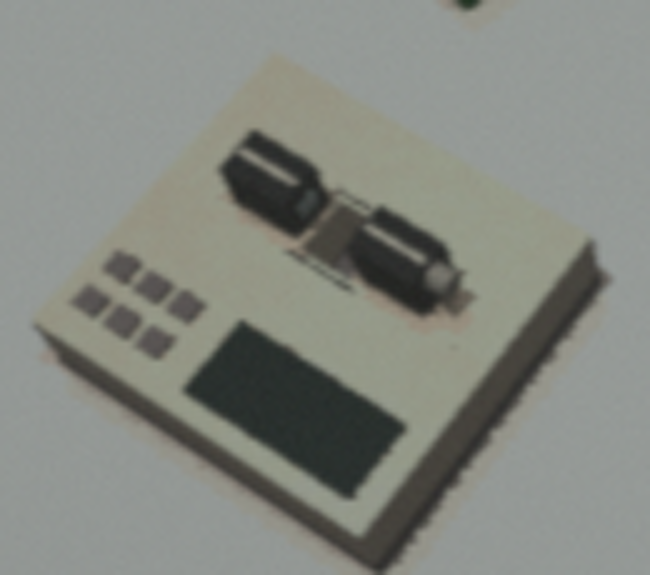

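```bash
cat > fit.py <<'E'
from h import *
from scipy.optimize import minimize
def rect(x0,x1,y0,y1,z): 
    c=[(x0,y0,z),(x1,y0,z),(x1,y1,z),(x0,y1,z)]; return [(c[i],c[(i+1)%4]) for i in range(4)]
mm=1e-3
PH=rect(-75*mm,75*mm,-85*mm,85*mm,44*mm)+rect(-31*mm,-9*mm,16*mm,50*mm,74*mm)+rect(-31*mm,-9*mm,-50*mm,-16*mm,74*mm)
PAD=rect(-55*mm,55*mm,-55*mm,55*mm,4*mm)
RK=rect(-32*mm,32*mm,-65*mm,65*mm,8*mm)
def T(P,p):
    c,s=np.cos(p[2]),np.sin(p[2]); P=np.atleast_2d(P)
    return np.c_[P[:,0]*c-P[:,1]*s+p[0],P[:,0]*s+P[:,1]*c+p[1],P[:,2]]
def pts(E,n=60): return np.vstack([np.linspace(a,b,n) for a,b in E])
def gradim(im,sig=0.8):
    g=cv2.GaussianBlur(im.astype(np.float32),(0,0),sig); r=0
    gx=cv2.Sobel(g,cv2.CV_32F,1,0,ksize=3);gy=cv2.Sobel(g,cv2.CV_32F,0,1,ksize=3)
    m=np.sqrt((gx**2+gy**2).sum(2)); return np.minimum(m,80)
def score(p,E,ims):
    s=0
    for n,G in ims.items():
        q=proj(n,T(pts(E),p)).astype(np.float32)
        s+=cv2.remap(G,q[:,0].reshape(-1,1),q[:,1].reshape(-1,1),cv2.INTER_CUBIC).mean()
    return s
def fit(p0,E,ims):
    p=np.array(p0,float)
    for sig in (3,1.5,.8):
        gi={n:gradim(im,sig) for n,im in ims.items()}
        r=minimize(lambda d:-score(p+d*[.001,.001,.01],E,gi),np.zeros(3),method='Nelder-Mead',options=dict(initial_simplex=np.array([[0,0,0],[4,0,0],[0,4,0],[0,0,4]])*sig/1.5))
        p=p+r.x*[.001,.001,.01]
    return p,-r.fun
def overlay(im,n,E,p,s,u0,v0,w,h,fn):
    c=cv2.resize(im[v0:v0+h,u0:u0+w],None,fx=s,fy=s,interpolation=cv2.INTER_CUBIC)
    for a,b in E:
        q=proj(n,T([a,b],p)); q=((q-[u0,v0]+.5)*s-.5)
        cv2.line(c,tuple(np.round(q[0]).astype(int).tolist()),tuple(np.round(q[1]).astype(int).tolist()),(0,0,255),1)
    cv2.imwrite(fn,c)
E
cat > run1.py <<'E'
from fit import *
t=cv2.imread("pics/top0.png"); s=cv2.imread("pics/scene0.png")
def w(X,Y,u0,v0,k,z): return pix2w("top",u0+(X+.5)/k-.5,v0+(Y+.5)/k-.5,z)
res={}
for nm,E,cs,z in (("phot",PH,[(88,390,340,105,7),(482,548,340,105,7),(610,215,340,105,7),(205,80,340,105,7)],.044),
  ("pad",PAD,[(80,348,280,160,8),(375,422,280,160,8),(447,132,280,160,8),(155,62,280,160,8)],.004),
  ("rack",RK,[(150,345,195,165,10),(605,383,195,165,10),(625,165,195,165,10),(165,125,195,165,10)],.008)):
    c=np.array([w(*a,z) for a in cs]); m=c.mean(0); d=c[0]-c[1]+c[3]-c[2]; yaw=np.arctan2(-d[0],d[1])
    p0=[m[0],m[1],yaw]; print(nm,"click",np.round(p0,4),np.degrees(yaw))
    for ims in ({"top":t,"scene":s},{"top":t},{"scene":s}):
        p,sc=fit(p0,E,ims); print(list(ims),np.round(p[:2]*1000,1),np.degrees(p[2]).round(2),round(sc,1))
        if len(ims)==2: res[nm]=p
np.save("poses.npy",res)
overlay(t,"top",PH,res["phot"],7,340,105,100,85,"pics/o1.png")
overlay(s,"scene",PH,res["phot"],5,160,200,130,115,"pics/o2.png")
overlay(t,"top",RK,res["rack"],10,195,165,80,50,"pics/o3.png")
overlay(s,"scene",RK,res["rack"],8,400,205,90,65,"pics/o4.png")
E
python3 run1.py
python3 -c "
import cv2,numpy as np
a=[cv2.resize(cv2.imread(f'pics/o{i}.png'),(400,300)) for i in (1,2,3,4)]
cv2.imwrite('pics/o.png',np.vstack([np.hstack(a[:2]),np.hstack(a[2:])]))"
```

```text
phot click [ 0.592  -0.2112 -0.364 ] -20.856278960263577
['top', 'scene'] [ 594.9 -210.4] -22.78 135.1
['top'] [ 583.3 -203.4] -22.67 74.6
['scene'] [ 601.5 -213.6] -23.54 67.8
pad click [ 0.4813  0.0041 -0.2438] -13.969956126457287
['top', 'scene'] [484.9   6.7] -14.21 163.0
['top'] [484.3   6.5] -13.86 81.2Traceback (most recent call last):
  File "run1.py", line 11, in <module>
    p,sc=fit(p0,E,ims); print(list(ims),np.round(p[:2]*1000,1),np.degrees(p[2]).round(2),round(sc,1))
         ~~~^^^^^^^^^^
  File "fit.py", line 27, in fit
    r=minimize(lambda d:-score(p+d*[.001,.001,.01],E,gi),np.zeros(3),method='Nelder-Mead',options=dict(initial_simplex=np.array([[0,0,0],[4,0,0],[0,4,0],[0,0,4]])*sig/1.5))
    res = _minimize_neldermead(fun, x0, args, callback, bounds=bounds,
                               **options)
    fxr = func(xr)
    fx = function(np.copy(x), *(wrapper_args + args))
  File "fit.py", line 27, in <lambda>
    r=minimize(lambda d:-score(p+d*[.001,.001,.01],E,gi),np.zeros(3),method='Nelder-Mead',options=dict(initial_simplex=np.array([[0,0,0],[4,0,0],[0,4,0],[0,0,4]])*sig/1.5))
                         ~~~~~^^^^^^^^^^^^^^^^^^^^^^^^^^
  File "fit.py", line 20, in score
    q=proj(n,T(pts(E),p)).astype(np.float32)
      ~~~~^^^^^^^^^^^^^^^
  File "h.py", line 12, in proj
    f,cx,cy,R,t=cam(n)
                ~~~^^^
  File "h.py", line 4, in cam
    p=ctrl.camera_params(n); f=200/np.tan(np.radians(p['fov_y']/2))
ValueError: time passes only in moves, steps and waits
[ WARN:0@0.015] global loadsave.cpp:275 findDecoder imread_('pics/o1.png'): can't open/read file: check file path/integrity
Traceback (most recent call last):
cv2.error: OpenCV(4.12.0) /io/opencv/modules/imgproc/src/resize.cpp:4208: error: (-215:Assertion failed) !ssize.empty() in function 'resize'
```

```bash
python3 - <<'E'
from workcell import ctrl
import numpy as np
np.save("cams.npy",{n:ctrl.camera_params(n) for n in("scene","top")})
print(ctrl.read_time())
E
sed -i 's/p=ctrl.camera_params(n);/p=CAMS[n];/; s/^def cam/CAMS=np.load("cams.npy",allow_pickle=True).item()\ndef cam/' h.py
python3 - <<'E'
s=open('run1.py').read()
i=s.index('np.save'); s=s[:i]+'''np.save("poses.npy",res)
'''
s=s.replace('if len(ims)==2: res[nm]=p','res[nm+"_"+"_".join(ims)]=p')
s+='''
def mont(key,fn):
    A=[]
    for nm,E,u,su in (("phot",PH,(7,340,105,100,75),(5,160,205,140,105)),("rack",RK,(10,195,165,80,60),(8,400,205,90,67)),("pad",PAD,(8,280,160,70,52),(8,300,200,72,54))):
        overlay(t,"top",E,res[nm+"_"+key],*u,"pics/tmp.png"); a=cv2.imread("pics/tmp.png")
        overlay(s,"scene",E,res[nm+"_"+key],*su,"pics/tmp.png"); b=cv2.imread("pics/tmp.png")
        A.append(np.vstack([cv2.resize(a,(400,300)),cv2.resize(b,(400,300))]))
    cv2.imwrite(fn,np.hstack(A[:2])); cv2.imwrite("pics/pad_"+key+".png",A[2])
mont("top_scene","pics/m_both.png")
'''
open('run1.py','w').write(s)
E
python3 run1.py
```

```text
0.1
phot click [ 0.592  -0.2112 -0.364 ] -20.856278960263577
['top', 'scene'] [ 594.9 -210.4] -22.78 135.1
['top'] [ 583.3 -203.4] -22.67 74.6
['scene'] [ 601.5 -213.6] -23.54 67.8
pad click [ 0.4813  0.0041 -0.2438] -13.969956126457287
['top', 'scene'] [484.9   6.7] -14.21 163.0
['top'] [484.3   6.5] -13.86 81.2
['scene'] [485.4   6.7] -14.25 82.2
rack click [ 0.4792  0.2305 -0.0858] -4.916808728833456
['top', 'scene'] [476.1 234.7] -6.44 140.8
['top'] [490.7 232.8] -6.88 54.7
['scene'] [485.8 233.3] -6.33 71.2
```

View pics/m_both.png

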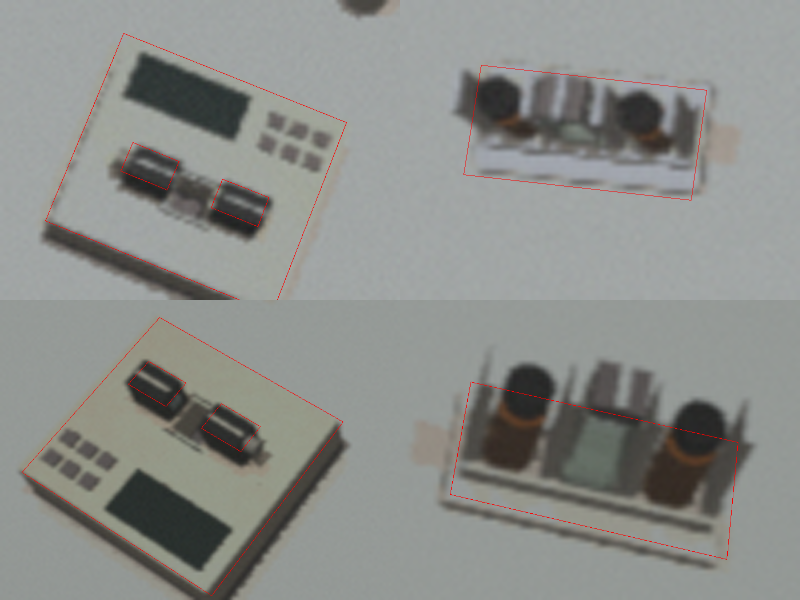

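Run:
```python
from fit import *
d=np.load("top0.npy"); ds=np.load("scene0.npy")
def up(n,D,u,v):
    f,cx,cy,R,t=cam(n); z=D[v,u]; return R.T@(np.array([(u-cx)/f*z,(v-cy)/f*z,z])-t)
for u,v in [(313,190),(340,120),(450,200),(250,150),(100,130),(550,300),(395,165),(360,155),(365,147),(378,147),(398,155),(380,178)]: print("top",u,v,up("top",d,u,v).round(4))
for u,v in [(335,230),(400,300),(200,350),(150,220),(215,225),(240,270),(213,236),(238,250),(443,245)]: print("scene",u,v,up("scene",ds,u,v).round(4))
# height map of photometer top view
def hm(n,D):
    f,cx,cy,R,t=cam(n); v,u=np.mgrid[:400,:640]; P=np.stack([(u-cx)/f*D,(v-cy)/f*D,D],-1)
    return (P-t)@R
for n,D in(("top",d),("scene",ds)):
    W=hm(n,D); np.save(f"W_{n}.npy",W)
    m=(W[...,2]>.068)&(W[...,2]<.08)&(abs(W[...,0]-.57)<.09)&(abs(W[...,1]+.2)<.09)
    P=W[m]; print(n,m.sum(),P.mean(0)); 
    r=cv2.minAreaRect((P[:,:2]*1000).astype(np.float32)); print(r)
    m=(W[...,2]>.038)&(W[...,2]<.05)&(abs(W[...,0]-.59)<.13)&(abs(W[...,1]+.21)<.13)
    P=W[m]; print(n,m.sum(),P.mean(0)); r=cv2.minAreaRect((P[:,:2]*1000).astype(np.float32)); print(r)
```

```text
top 313 190 [0.4798 0.003  0.0044]
top 340 120 [ 0.6915 -0.077   0.002 ]
top 450 200 [ 0.4518 -0.3916 -0.001 ]
top 250 150 [ 5.996e-01  1.873e-01 -4.000e-04]
top 100 130 [ 0.6606  0.6304 -0.0033]
top 550 300 [ 0.1715 -0.6537 -0.0017]
top 395 165 [ 0.544  -0.2266  0.0431]
top 360 155 [ 0.5727 -0.129   0.0431]
top 365 147 [ 0.5962 -0.1437  0.0425]
top 378 147 [ 0.5864 -0.1747  0.0747]
top 398 155 [ 0.5639 -0.2287  0.0747]
top 380 178 [ 0.5157 -0.1908  0.0022]
scene 335 230 [0.4799 0.0005 0.0051]
scene 400 300 [0.6166 0.1515 0.0009]
scene 200 350 [ 0.772  -0.2135  0.002 ]
scene 150 220 [ 0.5132 -0.4181 -0.0013]
scene 215 225 [ 0.5289 -0.2492  0.0461]
scene 240 270 [ 0.6198 -0.1701  0.0434]
scene 213 236 [ 0.5689 -0.2346  0.0738]
scene 238 250 [ 0.5913 -0.1767  0.0727]
scene 443 245 [0.4938 0.2301 0.0264]
top 220 [ 0.57540486 -0.20162559  0.07351649]
((576.4512329101562, -200.53897094726562), (108.91077423095703, 23.596078872680664), 65.99922180175781)
top 2754 [ 0.59339225 -0.21385791  0.04415441]
((593.5902099609375, -213.4315185546875), (170.07418823242188, 153.0470733642578), 66.61770629882812)
scene 404 [ 0.57928355 -0.20142314  0.07415557]
((578.0355224609375, -202.41818237304688), (109.6181640625, 22.799989700317383), 66.7149887084961)
scene 5091 [ 0.60267717 -0.2128585   0.04477022]
((593.8749389648438, -214.8599853515625), (172.48193359375, 151.52490234375), 66.96441650390625)
```

```bash
cat > run2.py <<'E'
from fit import *
t=cv2.imread("pics/top0.png"); s=cv2.imread("pics/scene0.png")
for n in("top","scene"):
    W=np.load(f"W_{n}.npy")
    for lo,hi,nm in ((.072,.090,"hi"),(.06,.071,"vials"),(.005,.03,"low")):
        m=(W[...,2]>lo)&(W[...,2]<hi)&(abs(W[...,0]-.48)<.06)&(abs(W[...,1]-.232)<.1)
        P=W[m]; print(n,nm,m.sum(),cv2.minAreaRect((P[:,:2]*1000).astype(np.float32)))
import fit as F
def fit2(p0,E,ims,sigs=(1.2,.7)):
    p=np.array(p0,float)
    for sig in sigs:
        gi={n:gradim(im,sig) for n,im in ims.items()}
        r=minimize(lambda d:-score(p+d*[.001,.001,.01],E,gi),np.zeros(3),method='Nelder-Mead',options=dict(initial_simplex=np.array([[0,0,0],[2,0,0],[0,2,0],[0,0,2]])))
        p=p+r.x*[.001,.001,.01]
    return p,-r.fun
POST=PH[4:]
res={}
for nm,E,p0 in (("phot",PH,[.5937,-.214,np.radians(-23.2)]),("phottop",PH[:4],[.5937,-.214,np.radians(-23.2)]),("post",POST,[.5937,-.214,np.radians(-23.2)])):
    for ims in ({"top":t,"scene":s},{"top":t},{"scene":s}):
        p,sc=fit2(p0,E,ims); y=p[2]
        print(nm,list(ims),np.round(p[:2]*1000,1),np.degrees(y).round(2),round(sc,1),"well",(p[:2]-.02*np.array([np.cos(y),np.sin(y)])).round(4))
p=[.5937,-.214,np.radians(-23.2)]
overlay(t,"top",PH,p,8,345,108,90,75,"pics/tmpa.png")
overlay(s,"scene",PH,p,6,160,205,125,105,"pics/tmpb.png")
E
python3 run2.py
```

```text
top hi 280 ((479.94219970703125, 231.3839111328125), (120.02471923828125, 25.01450538635254), 82.91766357421875)
top vials 62 ((478.95355224609375, 230.41944885253906), (118.0315170288086, 23.330528259277344), 84.08577728271484)
top low 557 ((478.64166259765625, 228.07791137695312), (160.44189453125, 105.7781753540039), 70.03279113769531)
scene hi 506 ((481.2699890136719, 229.32968139648438), (118.86672973632812, 26.936445236206055), 83.99506378173828)
scene vials 159 ((481.9573974609375, 229.48646545410156), (119.38904571533203, 25.498811721801758), 83.07755279541016)
scene low 1040 ((470.75164794921875, 229.08016967773438), (129.97299194335938, 87.5284652709961), 86.49688720703125)
phot ['top', 'scene'] [ 592.8 -215.3] -22.67 137.4 well [ 0.5744 -0.2076]
phot ['top'] [ 592.5 -216.8] -22.28 70.8 well [ 0.574  -0.2092]
phot ['scene'] [ 592.8 -214.8] -22.76 67.4 well [ 0.5744 -0.207 ]
phottop ['top', 'scene'] [ 593.6 -211.1] -22.06 114.7 well [ 0.575  -0.2036]
phottop ['top'] [ 583.9 -204.9] -21.55 65.8 well [ 0.5653 -0.1975]
phottop ['scene'] [ 593.6 -214.1] -23.13 65.0 well [ 0.5752 -0.2063]
post ['top', 'scene'] [ 596.6 -216.6] -23.55 149.9 well [ 0.5783 -0.2086]
post ['top'] [ 596.4 -216.3] -23.12 80.6 well [ 0.578  -0.2084]
post ['scene'] [ 604.1 -215.5] -27.39 75.9 well [ 0.5864 -0.2063]
```

View pics/tmpa.png

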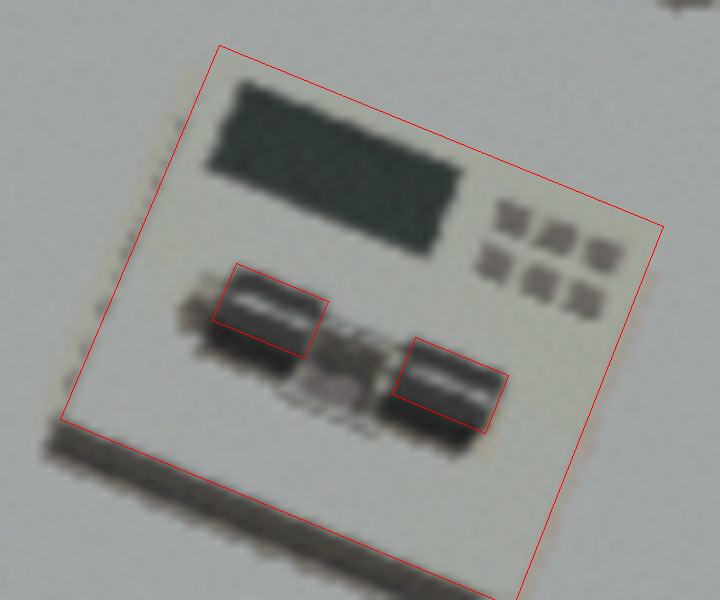

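View pics/tmpb.png

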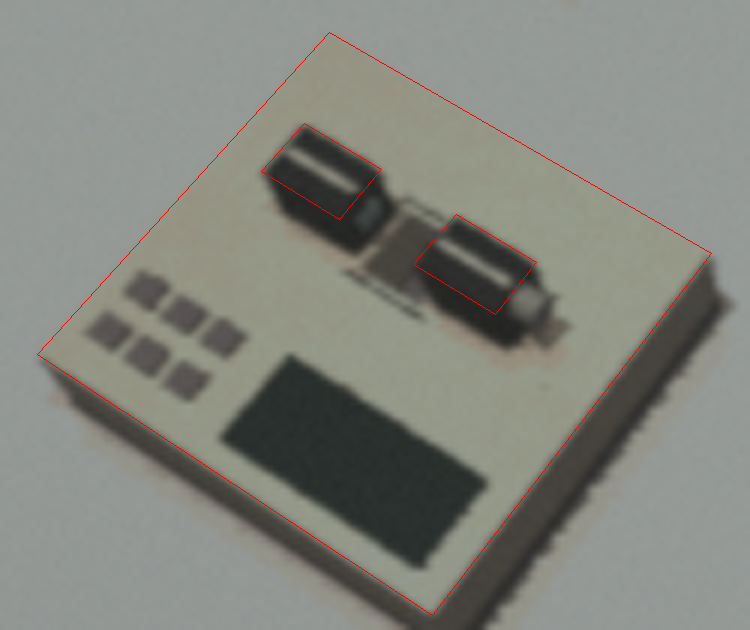

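Run:
```python
from fit import *
f=lambda n,X,Y,u0,v0,k,z:(pix2w(n,u0+(X+.5)/k-.5,v0+(Y+.5)/k-.5,z)*1000).round(1)
print(f("top",322,195,195,165,10,.089),f("scene",400,160,400,205,8,.089))
print("caps",f("top",197,195,195,165,10,.074),f("top",480,222,195,165,10,.074),f("scene",233,155,400,205,8,.074),f("scene",541,220,400,205,8,.074))
W=np.load("W_scene.npy"); m=(W[...,2]>.0855)&(W[...,2]<.1)&(abs(W[...,0]-.48)<.06)&(abs(W[...,1]-.232)<.03); P=W[m];print(m.sum(),P.mean(0),cv2.minAreaRect((P[:,:2]*1000).astype(np.float32)))
W=np.load("W_top.npy"); m=(W[...,2]>.0855)&(W[...,2]<.1)&(abs(W[...,0]-.48)<.06)&(abs(W[...,1]-.232)<.03); P=W[m];print(m.sum(),P.mean(0),cv2.minAreaRect((P[:,:2]*1000).astype(np.float32)))
def rot(yaw): # tool y axis at yaw, z down
    c,s=np.cos(yaw),np.sin(yaw); y=np.array([c,s,0]); z=np.array([0,0,-1.]); return np.c_[np.cross(y,z),y,z]
q=ctrl.read_joint_pos(); print(q)
for nm,p,y in (("rack",(.4805,.2305,.155+.063),-6.4),("pad",(.481,.004,.3),-6.4),("pad2",(.481,.004,.3),83.6),("well",(.575,-.2065,.3),-23.1)):
    for k in (0,180):
        j=ctrl.ik(np.array(p),rot(np.radians(y+k))); print(nm,y+k,None if j is None else np.round(j,1))
```

```text
[479.9 230.4  89. ] [481.  229.9  89. ]
caps [482.9 267.3  74. ] [475.6 191.5  74. ] [476.4 191.6  74. ] [483.9 267.9  74. ]
150 [0.48142421 0.22900299 0.08885425] ((480.8880920410156, 230.51327514648438), (40.544830322265625, 25.31389808654785), 83.66429138183594)
80 [0.48005073 0.2309657  0.0893269 ] ((479.9452209472656, 231.23333740234375), (40.76066970825195, 24.133230209350586), 80.87763977050781)
[-70.46871814  22.01103725   0.93670192  78.55500645  -0.35777136
  79.53747055  -2.66405969]
rack -6.4 [-48.1  21.7  23.1 106.6 -10.4  53.7 -26.7]
rack 173.6 [-28.6  20.7  -0.5 105.7   0.2  53.6 144.4]
pad -6.4 [-38.4  10.1  38.  110.1  -7.   62.1  -3.9]
pad 173.6 [ 55.8  24.8 -72.8 106.6  25.6  67.8 148. ]
pad2 83.6 [-34.6   9.7  33.6 110.   -6.1  62.   85.1]
pad2 263.6 [-42.2  10.5  42.4 110.3  -8.   62.2 -92.9]
well -23.1 [-22.1  33.9  55.8  90.9 -29.2  71.   15.9]
well 156.9 [ 63.3  45.8 -73.8  86.9  44.2  80.7 143.8]
```

```bash
cat >> h.py <<'E'
def rot(yawdeg):
    a=np.radians(yawdeg); y=np.array([np.cos(a),np.sin(a),0]); z=np.array([0,0,-1.]); return np.c_[np.cross(y,z),y,z]
def st(m=""):
    print(m,"t",round(ctrl.read_time(),2),"p",np.round(ctrl.read_eef_pos(),4),"F",np.round(ctrl.read_contact_force(),1),"w",round(ctrl.read_gripper_width(),4))
E
python3 - <<'E'
from h import *
g=.155+.060
ctrl.movep([.4805,.2302,g+.10],rot(-6.3)); st("above")
ctrl.move_linear([.4805,.2302,g],feed=.12); st("down")
im,d=ctrl.get_image("scene"); cv2.imwrite("pics/s1.png",im[:,:,::-1]); crop(im[:,:,::-1],370,140,140,120,5,"pics/s1c.png")
im,d=ctrl.get_image("top"); crop(im[:,:,::-1],170,120,140,110,5,"pics/t1c.png")
E
```

```text
above t 1.68 p [0.48   0.2321 0.3152] F [ 0.2  0.6 -0. ] w 0.0852
down t 2.66 p [0.4809 0.2304 0.2157] F [ 0.5  1.  -0.2] w 0.0852
```

View pics/s1c.png

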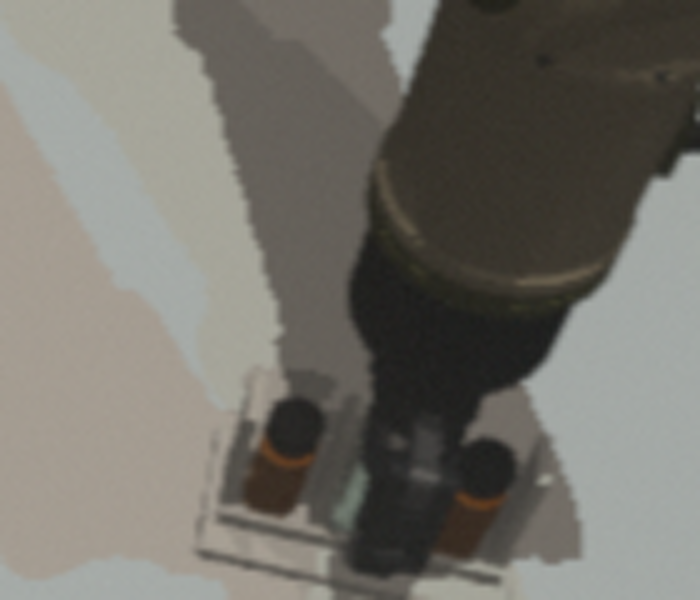

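The finger stands in front of the cell, crop (400,510), with both vials undisturbed beside it. I'll grip and lift.

Run:
```python
from h import *
ctrl.set_gripper(0.0); st("grip")
ctrl.move_linear([.4805,.2302,.217],feed=.05); st()
ctrl.move_linear([.4805,.2302,.36],feed=.15); st("lift")
ctrl.movep([.481,.004,.34],rot(-6.3)); st("pad above")
for n in("scene","top"):
    im,d=ctrl.get_image(n); cv2.imwrite(f"pics/{n}2.png",im[:,:,::-1]); np.save(f"{n}2.npy",d)
s=cv2.imread("pics/scene2.png");t=cv2.imread("pics/top2.png")
crop(s,280,130,200,150,4,"pics/s2c.png")
crop(t,190,130,200,150,4,"pics/t2c.png")
```

```text
grip t 3.34 p [0.4805 0.2302 0.2151] F [ 0.1 -0.4  1.6] w 0.024
 t 3.59 p [0.4805 0.2302 0.217 ] F [ 0.6  0.5 -0.7] w 0.0242
lift t 4.69 p [0.4802 0.2301 0.359 ] F [-0.2 -0.3 -1.3] w 0.0245
pad above t 5.6 p [0.4812 0.0057 0.3399] F [-0.1  0.4 -0.3] w 0.0246
```

View pics/s2c.png

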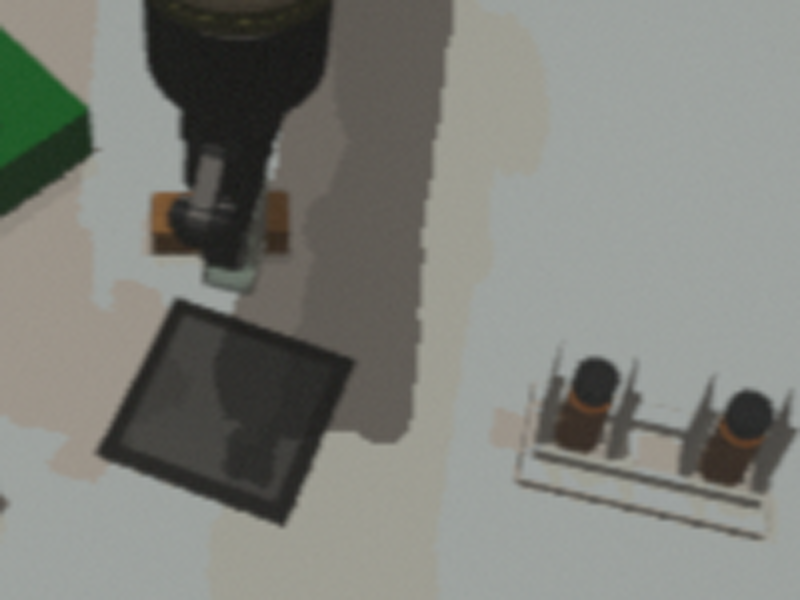

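View pics/t2c.png

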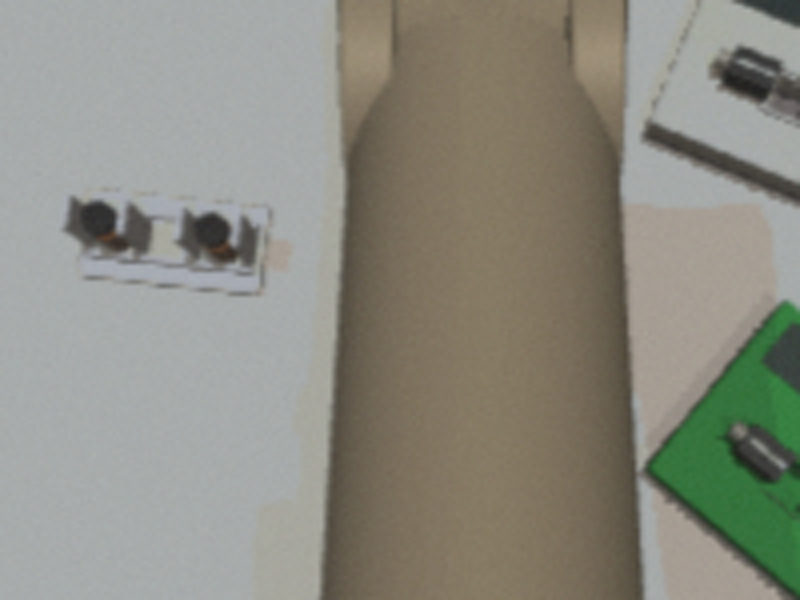

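Cell held, with its foot visible at crop (230,278). The pocket is empty and both vials are standing. I'll lower it onto the pad.

Run:
```python
from h import *
ctrl.move_linear([.481,.004,.216],feed=.12); ctrl.pause(.2); st("near")
f0=ctrl.read_contact_force()[2]
z=.216
while z>.2095:
    z-=.0007; ctrl.move_linear([.481,.004,z],feed=.03); ctrl.pause(.05)
    if ctrl.read_contact_force()[2]-f0>3: break
st("touch"); print(z)
ctrl.set_gripper(.085); st("open")
ctrl.move_linear([.481,.004,z+.12],feed=.15)
ctrl.pause(.1);st()
im,d=ctrl.get_image("scene"); cv2.imwrite("pics/scene3.png",im[:,:,::-1]); np.save("scene3.npy",d)
crop(im[:,:,::-1],290,150,100,110,6,"pics/s3c.png")
```

```text
near t 7.08 p [0.4812 0.004  0.2166] F [ 0.9  0.6 -0.6] w 0.0242
touch t 9.48 p [0.4811 0.0039 0.2111] F [-3.2 -0.1  9.1] w 0.0244
0.21039999999999995
open t 10.1 p [0.481  0.004  0.2104] F [-1.2  0.   0.5] w 0.0847
 t 11.15 p [0.4806 0.004  0.3293] F [-0.4 -0.2 -0.5] w 0.0852
```

View pics/s3c.png

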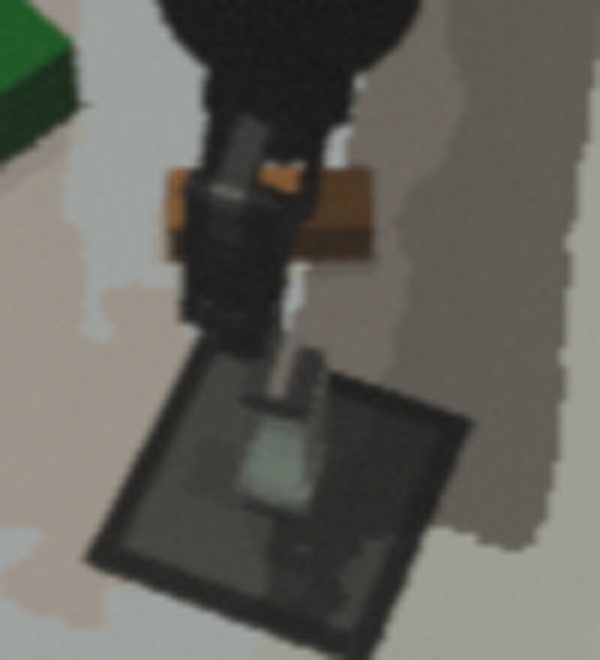

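The cell stands on the pad: clear face at crop (275,460), stopper at (290,385). Next I'll estimate its y offset.

Run:
```python
from h import *
f=lambda X,Y,z:(pix2w("scene",290+(X+.5)/6-.5,150+(Y+.5)/6-.5,z)*1000).round(1)
print("foot",f(277,508,.004+.003),"stopper base L/R",f(244,402,.074),f(308,412,.074), "ridge",f(283,375,.088))
f_,cx,cy,R,t=cam("scene"); D=np.load("scene3.npy"); v,u=np.mgrid[:400,:640]; P=(np.stack([(u-cx)/f_*D,(v-cy)/f_*D,D],-1)-t)@R
m=(P[...,2]>.078)&(P[...,2]<.1)&(abs(P[...,0]-.481)<.03)&(abs(P[...,1]-.006)<.03); Q=P[m]; print(m.sum(),Q.mean(0),Q.min(0),Q.max(0))
for zt in(.02,.04,.06): 
    m=(abs(P[...,2]-zt)<.006)&(abs(P[...,0]-.49)<.02)&(abs(P[...,1]-.006)<.03);Q=P[m]; print(m.sum(),Q.mean(0),Q.min(0),Q.max(0))
```

```text
foot [491.2   3.8   7. ] stopper base L/R [488.9  -8.5  74. ] [489.6  13.8  74. ] ridge [484.7   4.3  88. ]
128 [0.48504354 0.00419169 0.08501157] [ 0.46953141 -0.00914239  0.07847137] [0.49550091 0.01608502 0.09139763]
45 [0.4922356  0.00309912 0.01974759] [ 0.47694227 -0.01085598  0.01435291] [0.4975342  0.01582319 0.02594824]
41 [0.49207967 0.00366011 0.0399402 ] [ 0.47417093 -0.01074501  0.03409946] [0.49617005 0.01695024 0.04547673]
44 [0.49190616 0.00352839 0.05974171] [ 0.47442677 -0.01074855  0.05404146] [0.49575786 0.01685686 0.06550504]
```

Run:
```python
from h import *
ctrl.movep([.481,.004,.33],rot(-96.3)); st()
ctrl.move_linear([.481,.004,.217],feed=.12); ctrl.pause(.1); st("down")
ctrl.set_gripper(0.0); st("grip")
ctrl.move_linear([.481,.004,.225],feed=.05)
ctrl.move_linear([.481,.004,.33],feed=.15); st("lift")
print(ctrl.read_joint_pos().round(1))
p=[.575,-.2065,.34]
for y in(-23.1,156.9): print(y,ctrl.ik(np.array(p),rot(y)))
im,d=ctrl.get_image("scene"); crop(im[:,:,::-1],270,130,130,110,6,"pics/s4c.png")
```

```text
t 12.58 p [0.481  0.004  0.3299] F [-0.  -0.6  0.1] w 0.0852
down t 13.78 p [0.4814 0.004  0.2178] F [0.6 0.4 0.6] w 0.0851
grip t 14.35 p [0.4811 0.004  0.2172] F [-1.3 -0.3  4.1] w 0.0245
lift t 15.51 p [0.4806 0.0041 0.3291] F [-0.4  0.1 -1.3] w 0.0238
[-43.3   8.3  43.  108.2  -6.2  65.9 -94.4]
-23.1 [-11.15441958  25.66881152  38.19058433  87.68403491 -16.32591593
  72.3168938    6.16748011]
156.9 [ -24.80431161   33.70215216   61.20004792   88.23820605  -30.07193483
   76.01844891 -163.39773711]
```

View pics/s4c.png

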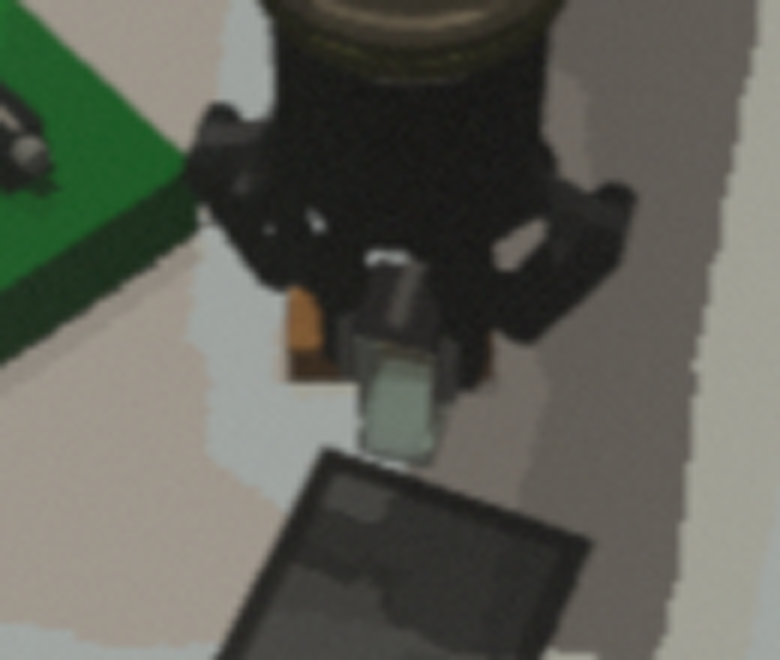

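Held by the ribbed faces, clear face towards the camera at crop (400,410). I'll move over the well and check before entering.

Run:
```python
from h import *
ctrl.movep([.575,-.2065,.33],rot(-23.1)); ctrl.pause(.2); st()
ctrl.move_linear([.575,-.2065,.300],feed=.1); ctrl.pause(.2); st()
for n in("scene","top"):
    im,d=ctrl.get_image(n); cv2.imwrite(f"pics/{n}5.png",im[:,:,::-1]); np.save(f"{n}5.npy",d)
crop(cv2.imread("pics/scene5.png"),170,170,110,100,7,"pics/s5c.png")
crop(cv2.imread("pics/top5.png"),340,90,110,100,6,"pics/t5c.png")
```

```text
t 17.31 p [ 0.5751 -0.2059  0.3301] F [-0.2  0.2 -1.1] w 0.024
 t 17.96 p [ 0.5752 -0.2067  0.3007] F [ 0.5 -0.2 -1. ] w 0.024
```

View pics/s5c.png

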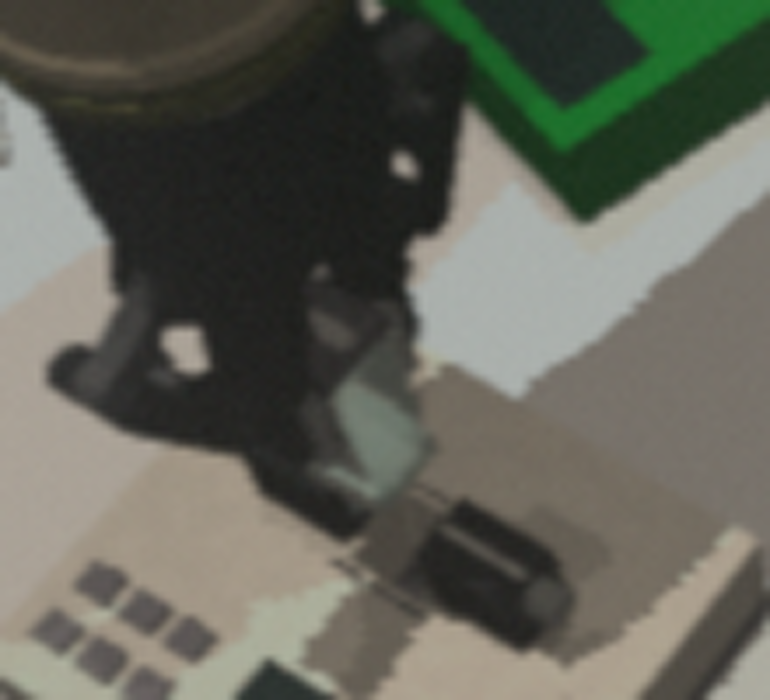

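View pics/t5c.png

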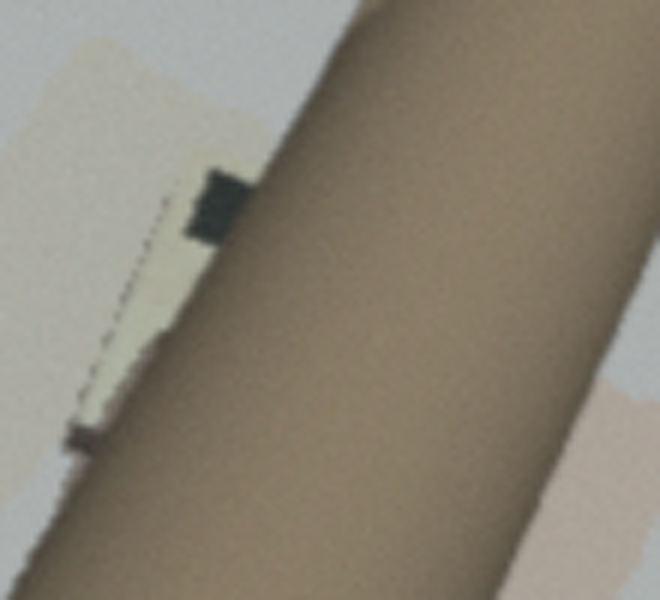

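Run:
```python
from fit import *
im=cv2.imread("pics/scene5.png"); b=.3-.2131
E=rect(-12.5*mm,12.5*mm,-12.5*mm,12.5*mm,b+.006)+rect(-9.5*mm,9.5*mm,-9.5*mm,9.5*mm,b)+rect(-12.5*mm,12.5*mm,-12.5*mm,12.5*mm,b+.07)
E+=[((12.5*mm*i,12.5*mm*j,b+.006),(12.5*mm*i,12.5*mm*j,b+.07)) for i in(-1,1) for j in(-1,1)]
E+=rect(-13.3*mm,13.3*mm,-13.3*mm,13.3*mm,.044)+rect(-11*mm,11*mm,16*mm,50*mm,.074)
overlay(im,"scene",E,[.575,-.2066,np.radians(-23.1)],10,205,200,60,60,"pics/o5.png")
```

View pics/o5.png

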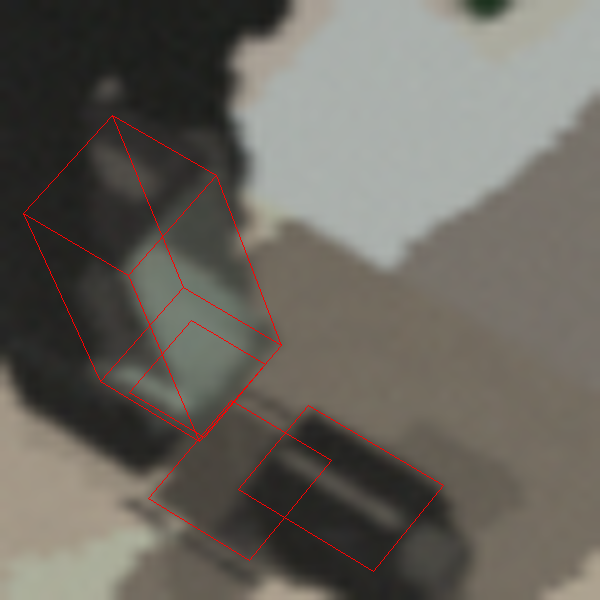

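The overlay matches the cell and the post to about a pixel. I'll descend with force monitoring.

```bash
cat > ins.py <<'E'
from h import *
import sys
def down(x,y,z0,z1,step,fmax,lat=6):
    z=z0
    while z>z1+1e-6:
        z=max(z-step,z1); ctrl.move_linear([x,y,z],feed=.05); 
        F=ctrl.read_contact_force(); p=ctrl.read_eef_pos(); print(round(z,4),np.round(p,4),np.round(F,1),round(ctrl.read_time(),2))
        if F[2]>fmax or np.hypot(F[0],F[1])>lat: ctrl.pause(.1); F=ctrl.read_contact_force(); print("settled",F.round(1),ctrl.read_eef_pos().round(4)); 
        if F[2]>fmax or np.hypot(F[0],F[1])>lat: return z
    return z
E
python3 - <<'E'
from ins import *
ctrl.move_linear([.575,-.2065,.260],feed=.1); ctrl.pause(.2); st()
down(.575,-.2065,.26,.248,.002,8,4)
E
```

```text
t 18.81 p [ 0.5753 -0.2067  0.2608] F [ 0.1 -0.7 -0.6] w 0.0242
0.258 [ 0.575  -0.2064  0.258 ] [ 0.5 -0.1 -0.6] 19.06
0.256 [ 0.575  -0.2065  0.2558] [0.1 1.6 0.3] 19.31
0.254 [ 0.575  -0.2065  0.2538] [ 0.2 -0.4 -1.5] 19.56
0.252 [ 0.575  -0.2065  0.2518] [-0.6 -0.1 -1.3] 19.81
0.25 [ 0.575  -0.2063  0.2498] [ 0.5  0.6 -0.7] 20.06
0.248 [ 0.575  -0.2064  0.2478] [ 0.5  0.6 -1.5] 20.31
```

Already 9 mm into the well with no side force. I'll continue past the ball to the floor.

Run:
```python
from ins import *
z=down(.575,-.2065,.248,.228,.0025,22,14)
z=down(.575,-.2065,z,.2215,.001,22,14) if z<=.2281 else z
st(); print(z)
```

```text
0.2455 [ 0.5747 -0.2062  0.245 ] [-1.1  0.8 -1. ] 20.56
0.243 [ 0.5747 -0.2063  0.2425] [-1.4  1.6 -2.1] 20.81
0.2405 [ 0.5748 -0.2063  0.24  ] [-1.9  3.3 -2.5] 21.06
0.238 [ 0.5749 -0.2063  0.2376] [-2.1  2.2 -2.8] 21.31
0.2355 [ 0.575  -0.2064  0.2352] [-1.8  2.1 -2.9] 21.56
0.233 [ 0.575  -0.2064  0.2327] [-2.   3.3 -2.5] 21.81
0.2305 [ 0.575  -0.2064  0.2302] [-1.2  2.7 -2.4] 22.06
0.228 [ 0.575  -0.2063  0.2275] [-0.1  3.5 -5.4] 22.31
0.227 [ 0.5751 -0.2064  0.2268] [-0.5  3.4 -4.6] 22.56
0.226 [ 0.5753 -0.2065  0.2262] [ 0.5  3.5 -2.7] 22.81
0.225 [ 0.5753 -0.2065  0.2253] [0.7 2.8 0. ] 23.06
0.224 [ 0.5752 -0.2067  0.2253] [-2.4  5.1  9.5] 23.31
0.223 [ 0.5752 -0.2067  0.2252] [-5.6  6.6 17.4] 23.56
0.222 [ 0.5752 -0.2068  0.2251] [-9.6  7.7 26.2] 23.81
settled [-10.1   7.6  25.9] [ 0.5752 -0.2068  0.2251]
 t 23.91 p [ 0.5752 -0.2068  0.2251] F [-10.1   7.6  25.9] w 0.0245
0.222
```

It bottomed at TCP 0.2252, where 0.2251 was predicted, and the downward pull near 0.228 fits the ball snapping into the groove. I'll relax, release, retreat and look.

Run:
```python
from h import *
ctrl.move_linear([.575,-.2065,.2248],feed=.03); ctrl.pause(.2); st("relaxed")
ctrl.set_gripper(.085); ctrl.pause(.1); st("open")
ctrl.move_linear([.575,-.2065,.36],feed=.15)
ctrl.movep([.46,-.02,.42],rot(-23.1)); ctrl.pause(.2); st("away")
for n in("scene","top"):
    im,d=ctrl.get_image(n); cv2.imwrite(f"pics/{n}6.png",im[:,:,::-1]); np.save(f"{n}6.npy",d)
crop(cv2.imread("pics/scene6.png"),175,190,100,80,8,"pics/s6c.png")
```

```text
relaxed t 24.36 p [ 0.5753 -0.2066  0.2252] F [-1.9  3.5  7.2] w 0.0241
open t 25.07 p [ 0.575  -0.2065  0.2248] F [ 0.9 -0.4 -0.8] w 0.0847
away t 27.23 p [ 0.4605 -0.0211  0.4196] F [-0.2 -0.   0.3] w 0.0848
```

View pics/scene6.png

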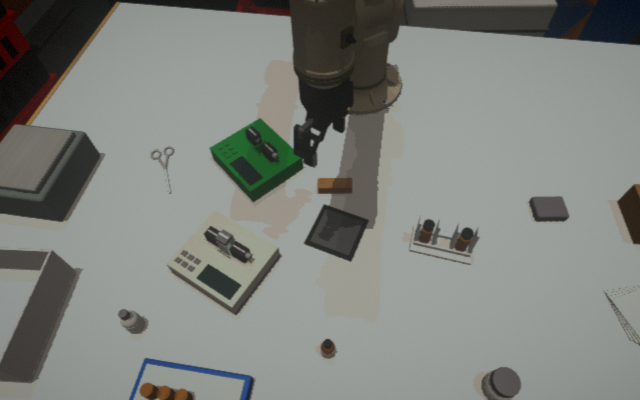

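View pics/s6c.png

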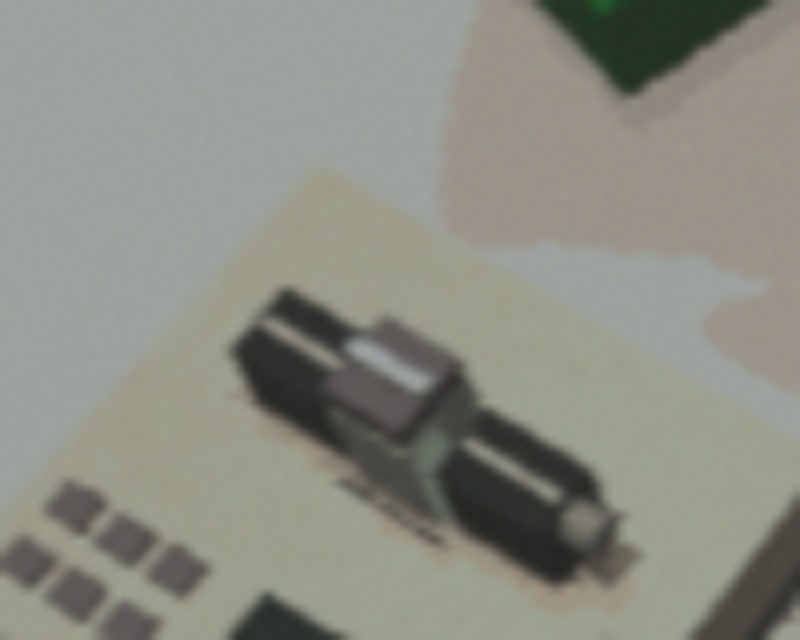

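The cell sits between the posts with its ridge, crop (390,363), in line with their pale lines. Both vials are in the rack at (427,230) and (465,238). One last height check from depth, then I'll hand in.

Run:
```python
from h import *
for n in("scene","top"):
    f,cx,cy,R,t=cam(n); D=np.load(f"{n}6.npy"); v,u=np.mgrid[:400,:640]; P=(np.stack([(u-cx)/f*D,(v-cy)/f*D,D],-1)-t)@R
    m=(P[...,2]>.085)&(P[...,2]<.13)&(np.hypot(P[...,0]-.575,P[...,1]+.2065)<.03); Q=P[m]
    print(n,m.sum(), Q.mean(0) if m.any() else "", np.percentile(Q[:,2],[10,50,95]) if m.any() else "")
ctrl.sign_off(); print("signed")
```

```text
scene 168 [ 0.57798015 -0.20646929  0.09271727] [0.08882749 0.09297577 0.09722068]
top 89 [ 0.57374431 -0.20557738  0.0919852 ] [0.08809737 0.09208949 0.09658016]
the job is handed in; nothing more can be done
signed
```

The square cell is home in the white photometer's well with its clear faces towards the two posts, and the job was handed in at about 27 s of the 56 s allowed. I lifted it out of the rack by its clear faces, stood it on the dark pad and let go. I then took it again by the ribbed faces and pushed it down into the well.

My last checks:
- **Seating:** the push stopped at tool height 0.2252 m, where 0.2251 m was predicted for the floor. The largest downward push was about 26 N. A downward pull just before the floor fits the ball springing into the groove, but I did not read the ball itself.
- **Height and alignment:** depth from both cameras puts the stopper top at about 92–93 mm (92 mm expected). In the scene camera the ridge lies in line with the pale lines on the posts. The two cameras differ by about 4 mm in the cell's x position, because each sees different faces.
- **Surroundings:** both vials are still standing in the rack, and the gripper is open and clear of everything. No check failed.

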